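# Case the carving point and snap its cap on

### The arm

A 7-joint arm with a two-finger parallel gripper is mounted at the origin on the work surface. World frame = base frame: x ahead of the robot, y to its left, z up, the work surface at z = 0. Lengths are in m, angles in degrees, forces in N, time in s.
With the tool pointing down it reaches from about 0.425 to 0.875 m from the base axis. Payload 4.7 kg.
Tool frame: the origin (TCP) lies at the very end of the fingers, on their centre line; the grasp point (between the pads) lies 19 mm behind it; z points along the fingers, y is the direction in which the jaws open and shut (so a half turn about z gives the same grasp; the last joint's range is limited). The gripper opens to 87 mm and grips with 3 to 60 N. Pads are 19 mm wide; open, the fingers measure 117 mm over their backs; the gripper's body (75 mm by 190 mm) begins 51 mm behind the grasp point.
Start: joints at [73.402, 18.392, -4.016, 83.108, 1.295, 78.541, -3.26], TCP at [0.194, -0.62, 0.223] pointing down, gripper open.
Joint ranges: [-163.93, 163.93], [-17.29, 119.83], [-79.2, 71.16], [3.27, 140.29], [-89.18, 269.18], [5.43, 117.66], [-154.24, 154.24]. Speed limits (degrees/s): [147.25, 147.25, 180, 180, 180, 180, 180].

### API

Orientations are given as [roll, pitch, yaw] about the fixed x, y, z axes, in that order (R = Rz(yaw) Ry(pitch) Rx(roll)).
In Python, from cell import env gives the robot as it stands.
- The arm moves only by the tool servo_tool, never from a script. Its argument "increments" is a list that holds one entry, the list of rows, each a list of 7 numbers: the shift along the tool's x, y, z in m, then the turn, a rotation vector about the tool's x, y, z in degrees, then the opening, from -1 (shut) to 1 (fully open). In form: [[[dx, dy, dz, rx, ry, rz, fingers], ...]]. A call has 1 to 20 rows; each row is the pose to reach, as a shift and turn from the pose commanded when the call began, along the tool's axes at that moment; what a row does not reach only later rows make up. A row lasts 1/10 s, in which the tool goes at most 50 mm and 8.59 degrees, less where a joint would pass 70% of its speed; a pose out of reach is approached as far as the arm can. A call with a gripper value outside its range is refused whole. The fingers move at their own pace and stop on an object; "squeeze" is the grip in N (left out, the last holds). Time passes only in rows, so rows that repeat a pose let the fingers close. It gives the time, the measured TCP pose, the force and the opening at its end, in the units of the state.
- env.get_obs(): the state, without advancing time (a new reading comes with each control period).
- env.read_camera(name): name is "scene" or "top"; returns a dict with "frame" (384x512x3 uint8, blue, green, red), "intrinsics" (3x3 intrinsics, pixels), "D" ([k1, k2, p1, p2, k3] as OpenCV has them; the pictures are not rectified), "rvec" (rotation vector, rad) and "tvec" (3), from world to camera coordinates, as OpenCV has them. Camera axes: x right, y down, z forward; pixel columns grow to the right and rows downward; lengths in m; the calibration is good to about 2 mm. A picture is of the moment at which its call begins. There is no depth.
- env.sign_off(): hands the job in, once; it reports no verdict.
The state is a dict: "time_s": time; "qpos": joint angles; "joint_velocities": joint speeds; "effort": joint torques, N m; "tool_pos": TCP position; "tool_rot": TCP orientation; "force": force on the tool from outside, world axes, zero at the start; "wrist_torque": the same for the moment, N m; "grip_width": finger opening in m.
Only numpy, scipy, OpenCV 4.12 (cv2) and the standard library are available. Lean on these libraries where they do the work, as an engineer would, in place of code of your own. Each camera call takes 0.05 s, during which the arm holds its last target.

### The job

Take the plain steel carving point out of the tool rack and slide it point first all the way down into the bore of the upright tool case. Then put the cap over it and press the cap straight down past the four ball catches until it snaps and sits flush on the case, and keep pressing: finish while still pushing the cap down with about 10 N. Leave the other two tools in the rack, and the mallet and the stone carving where they are.

Things in the scene. Friction and masses are not known exactly. Their poses are not given: they have to be found in the camera images.
- point: carving point to be cased: plain straight steel rod, 14 mm diameter, 100 mm long, no handle or head, 110 g. Starts upright in one of the rack's three holes, 60 mm of it showing. Origin at the centre of its lower end, z up along the rod; the lowest 6 mm taper to 10 mm diameter.
- cap: white plastic round cap, open below, 66 mm tall, about 70 g; 38 mm wide outside, with a flange 48 mm wide and 4 mm thick round its mouth; bore 31 mm wide, 61 mm deep. Stands mouth down on the bench. Origin at the centre of the mouth (underside of the flange), z up. Grip it at least 40 mm above the mouth, fingertips over 22 mm, so that they clear the ball catches.
- cap_top (a point): centre of the cap's flat closed top, 66 mm above its mouth. A thin dark band (look only) runs round the cap 46 to 49 mm above the mouth.
- case: upright tool case fixed to the bench: dark steel foot 110 x 110 x 8 mm, black round body 52 mm wide up to 57 mm above the bench, then a bare metal neck 28 mm wide up to 82 mm (rim bevelled). A bore 16.5 mm wide runs down the middle from the neck's rim, 70 mm deep: the cased point stands 30 mm out of it. Origin on the axis at bench height, z up.
- catch_ring (a point): on the case's axis, 66 mm above the bench, level with the centres of four sprung steel balls, 12 mm wide, 28 mm from the axis towards the foot's corners; ball tops 72 mm above the bench. They leave a 44 mm gap and spring outwards for the 48 mm flange, which meets them 13 mm above its seat; passing takes about 10 to 15 N, until the force drops suddenly, some 6 mm above the seat.
- case_floor (a point): centre of the floor of the bore, 12 mm above the bench: where the lower end of the point comes to rest
- case_seat (a point): on the axis at the top of the black body, 57 mm above the bench: the cap's mouth rests here when it is home
- case_mouth (a point): centre of the bore's mouth, at the neck's rim, 82 mm above the bench
- rack: light wooden rack fixed to the bench, 70 x 180 x 48 mm, with three holes 15.5 mm wide and 40 mm deep (floors 8 mm above the bench) in a row along its y axis, at y = -55, 0 and 55 mm. Origin at the centre of its underside, z up. Any tool may be in any hole.
- rasp: rasp in the rack with a swelling wooden handle 22 mm wide, 113 mm long: leave it. Origin at its lower end, z up.
- gouge: gouge in the rack with a dark mushroom head 25 mm wide, 93 mm long: leave it. Origin at its lower end, z up.
- mallet: wooden mallet lying on the bench, 208 mm long, head 55 x 110 x 60 mm: leave it. Origin under its handle's middle, handle along x, head to +x.
- stone: small stepped plaster carving, 60 x 70 x 42 mm: leave it. Origin at the centre of its underside.
There are look-alikes about, which are no part of the job. What is shaped like the case but blue is not meant. What is shaped like the cap but purple is not meant.

How it is judged (in metres and radians):
On the way, in this order (a step that is already met when the one before it is completed fails the run):
1. the point stands fully down in the bore of the case (z of point in the frame of case_floor between -0.003 and 0.004 m and horizontal distance between point and case_floor below 0.005 m and angle between point's own z axis and vertical below 0.08 rad), for 0.2 s.
2. the cap has snapped past the catches and sits on the case (z of cap in the frame of case_seat between -0.003 and 0.002 m and horizontal distance between cap and case_seat below 0.004 m and angle between cap's own z axis and vertical below 0.06 rad), for 0.1 s.
At the end, for the whole second after the job is handed in: the point stands on the floor of the bore (within 4 mm in height, 5 mm sideways), the cap sits snapped on its seat (within 2 mm in height, 4 mm sideways, tilted under 0.06 rad), and the robot still pushes it down so that cap and case press on each other with more than 4 N through the last second (all of step 2 and z of point in the frame of case_floor below 0.004 m and horizontal distance between point and case_floor below 0.005 m and angle between point's own z axis and vertical below 0.08 rad and contact force between cap and case above 4 N and linear speed of cap below 0.02 m/s); the arm keeps its last pose, push and grip.
It fails at once if the rasp is disturbed (distance of rasp from where it was at the start of the episode above 0.02 m).
It fails at once if the gouge is disturbed (distance of gouge from where it was at the start of the episode above 0.02 m).
It fails at once if the mallet is moved (distance of mallet from where it was at the start of the episode above 0.03 m).
It fails at once if the stone carving is moved (distance of stone from where it was at the start of the episode above 0.03 m).
It also fails if it takes over 61 s, if anything falls off the work surface, if the arm or the gripper's body presses on something with over 40 N, if the wrist force passes 120 N, or if a joint passes its speed limit or range.

## Working session

There is one attempt and no reset: what is moved stays moved. The work goes in short steps, Python scripts to look and compute and a tool call to move; the robot and the scene stay as the last step left them, time stands still between calls to the robot, and variables do not carry over. Pictures are saved under pics/ and viewed, and the job is handed in when it is done.

Besides the shell and the picture viewer there is one more tool, called after "Request:" by a JSON object that holds its "api" and its "payload". servo_tool: Moves the arm, as the interface text tells. Its arguments: {"type":"object","properties":{"increments":{"type":"array","items":{"type":"array","items":{"type":"array","items":{"type":"number"}}}},"squeeze":{"type":"number"}},"required":["increments"]}

```bash
mkdir -p pics; ls; python3 - <<'E'
from cell import env
import cv2,numpy as np
print(env.get_obs())
for n in("scene","top"):
    c=env.read_camera(n); cv2.imwrite(f"pics/{n}0.png",c["frame"])
    R=cv2.Rodrigues(c["rvec"])[0]; print(n,c["intrinsics"],c["D"],(-R.T@np.ravel(c["tvec"])).round(3),R.round(2))
E
```

```text
pics
{'time_s': 0.0, 'qpos': array([73.401801  , 18.43967312, -4.01537606, 83.17592329,  1.2951113 ,
       78.54033173, -3.25854106]), 'joint_velocities': array([ 0.15855736,  0.00566227, -0.12401583,  0.0347327 ,  0.05588271,
        0.04520774, -0.03381176]), 'effort': array([ 2.95776736e-04, -4.91292143e+01, -4.03476460e-01, -3.12529421e+01,
       -6.38942141e-02,  4.39342414e-02,  1.60000941e-04]), 'tool_pos': array([ 0.19422344, -0.61971702,  0.22144559]), 'tool_rot': array([-1.79889322e+02,  5.93736182e-03,  1.74093107e+01]), 'force': array([ 0.35204295, -0.36838741, -0.05482782]), 'wrist_torque': array([ 0.0062678 , -0.04096586, -0.01041569]), 'grip_width': 0.08718289432552881}
scene [[452.89412601   0.         255.24001364]
 [  0.         452.89412601 195.42618589]
 [  0.           0.           1.        ]] [-0.05717184  0.          0.          0.          0.        ] [1.109 0.664 0.66 ] [[-0.83  0.55  0.02]
 [ 0.31  0.49 -0.81]
 [-0.46 -0.67 -0.58]]
top [[422.03069451   0.         259.83151827]
 [  0.         422.03069451 185.946504  ]
 [  0.           0.           1.        ]] [-0.06298751  0.          0.          0.          0.        ] [ 0.419 -0.024  1.111] [[ 0.1  -0.99  0.01]
 [-0.97 -0.1  -0.22]
 [ 0.22  0.02 -0.98]]
```

View pics/scene0.png

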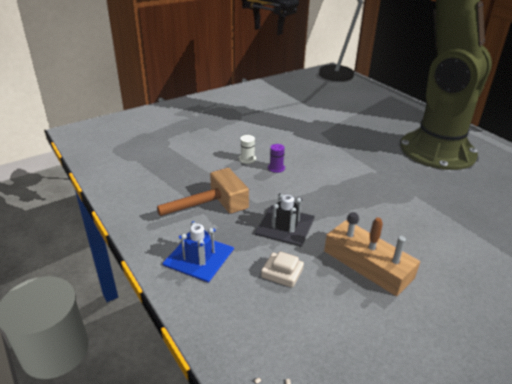

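View pics/top0.png

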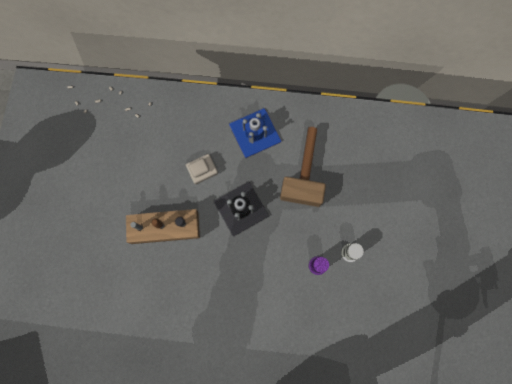

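Candidates (scene pixels):
- **Tools in the rack:** gouge (352,218) has a dark head, rasp (376,230) has a wooden handle, and the plain rod at (399,248) is my choice for the point.
- **Caps:** white (247,149) is my choice; purple (277,157) is the look-alike.
- **Cases:** black (287,213) is my choice; blue (199,245) is the look-alike.

I'll check these in crops.

```bash
python3 - <<'E'
import cv2,numpy as np
s=cv2.imread("pics/scene0.png");t=cv2.imread("pics/top0.png")
f=lambda im,x,y,w,h,k:cv2.resize(im[y:y+h,x:x+w],None,fx=k,fy=k,interpolation=cv2.INTER_CUBIC)
a=np.hstack([f(s,320,205,100,90,4),f(s,240,180,100,90,4)])
b=np.hstack([f(t,120,195,100,60,4),f(t,210,175,100,60,4)])
cv2.imwrite("pics/c1.png",np.vstack([a,b])[:600])
cv2.imwrite("pics/c2.png",np.hstack([f(s,225,125,66,60,6),f(t,300,230,66,60,6)]))
E
```

```text
(no output)
```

View pics/c1.png

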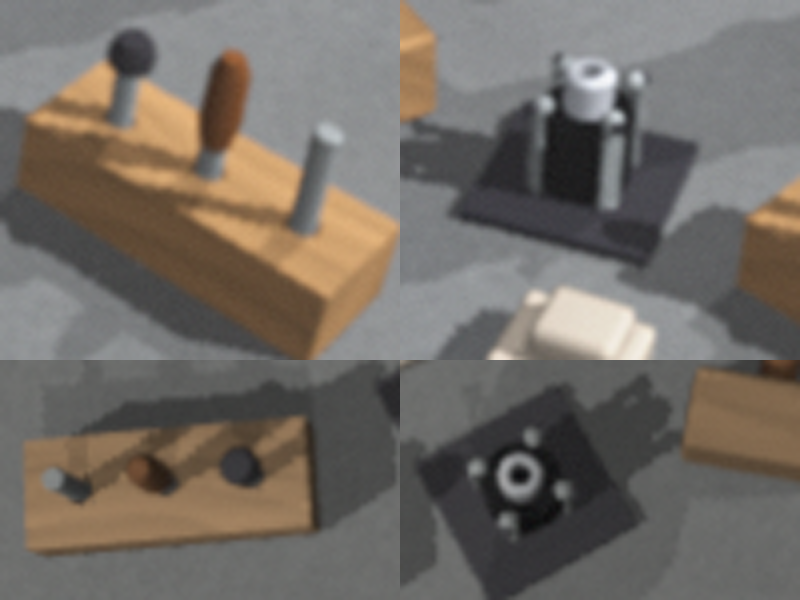

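View pics/c2.png

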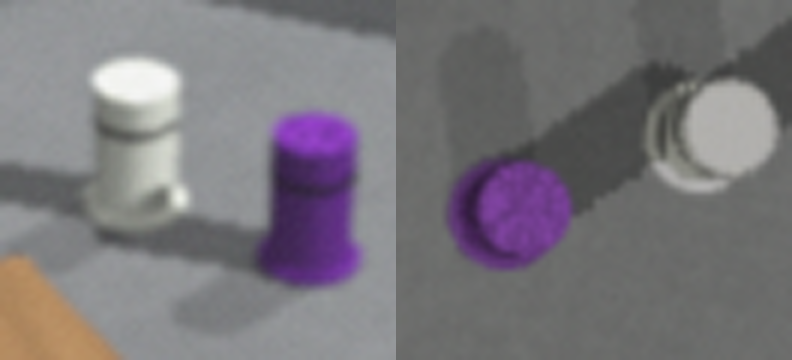

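The crops confirm the choice. The plain grey rod is at scene (401,240), top (134,226). The white cap has a dark band at scene (248,140), with its top face at top (355,251). The black case's neck ring is at scene (287,200), top (240,204). Next I'll measure them.

```bash
cat > h.py <<'E'
import cv2,numpy as np
from cell import env
def cam(n):
    c=env.read_camera(n); c["R"]=cv2.Rodrigues(c["rvec"])[0]; c["t"]=np.ravel(c["tvec"]); c["C"]=-c["R"].T@c["t"]; return c
def ray(c,p):
    u=cv2.undistortPoints(np.array([[p]],float),c["intrinsics"],c["D"]).ravel()
    d=c["R"].T@np.array([u[0],u[1],1]); return d/np.linalg.norm(d)
def plane(c,p,z):
    d=ray(c,p); return c["C"]+d*(z-c["C"][2])/d[2]
def tri(c1,p1,c2,p2):
    d1,d2=ray(c1,p1),ray(c2,p2)
    s=np.linalg.lstsq(np.c_[d1,-d2],c2["C"]-c1["C"],rcond=None)[0]
    a,b=c1["C"]+s[0]*d1,c2["C"]+s[1]*d2
    return (a+b)/2,np.linalg.norm(a-b)
def proj(c,P): return cv2.projectPoints(np.array(P,float).reshape(-1,1,3),c["rvec"],c["tvec"],c["intrinsics"],c["D"])[0].reshape(-1,2)
def comps(c,roi,lo,hi=256,mins=4):
    x,y,w,h=roi; g=cv2.cvtColor(c["frame"],cv2.COLOR_BGR2GRAY)[y:y+h,x:x+w].astype(int)
    m=((g>=lo)&(g<hi)).astype(np.uint8)
    n,l,st,ce=cv2.connectedComponentsWithStats(m)
    return [(st[i][4],st[i][:4]+[x,y,0,0],(ce[i]+[x,y]).round(2)) for i in range(1,n) if st[i][4]>=mins]
E
python3 - <<'E'
from h import *
s,t=cam("scene"),cam("top")
for thr in(150,170,190):
    print("capT",comps(t,(335,235,40,30),thr)); print("neckT",comps(t,(225,190,32,32),thr))
    print("capS",comps(s,(235,130,27,36),thr)); print("neckS",comps(s,(272,190,30,25),thr))
g=cv2.cvtColor(t["frame"],cv2.COLOR_BGR2GRAY)
print(g[217:234,126:146])
# rack outline mask by hue
hsv=cv2.cvtColor(t["frame"],cv2.COLOR_BGR2HSV)[195:255,115:210]
m=((hsv[...,0]<25)&(hsv[...,1]>90)&(hsv[...,2]>60)).astype(np.uint8)
m=cv2.morphologyEx(m,cv2.MORPH_CLOSE,np.ones((5,5)))
k=max(cv2.findContours(m,0,2)[0],key=cv2.contourArea); r=cv2.minAreaRect(k)
b=cv2.boxPoints(r)+[115,195]; print(b)
P=np.array([plane(t,q,.048) for q in b]); print(P.round(4),np.linalg.norm(P-np.roll(P,1,0),axis=1).round(4))
hsv=t["frame"].max(2)
E
```

```text
capT [(np.int32(178), array([348, 244,  15,  15]), array([355.33, 250.83])), (np.int32(23), array([343, 257,  12,   5]), array([348.04, 259.43]))]
neckT [(np.int32(10), array([235, 200,   5,   8]), array([236.5, 204.2]))]
capS [(np.int32(335), array([235, 130,  23,  31]), array([247.04, 143.41])), (np.int32(12), array([242, 130,   6,   3]), array([244.17, 130.67])), (np.int32(5), array([259, 145,   3,   3]), array([260.4, 146. ])), (np.int32(8), array([235, 148,   4,   4]), array([236.62, 149.12]))]
neckS [(np.int32(197), array([281, 190,  21,  21]), array([289.59, 197.93])), (np.int32(13), array([297, 197,   4,   5]), array([298.92, 199.15])), (np.int32(9), array([275, 204,   3,   4]), array([275.89, 205.33]))]
capT [(np.int32(145), array([349, 245,  13,  14]), array([355.1 , 250.95])), (np.int32(4), array([348, 260,   4,   2]), array([349.5, 260.5]))]
neckT []
capS [(np.int32(129), array([240, 134,  16,  12]), array([248.02, 139.03])), (np.int32(70), array([247, 147,  10,  13]), array([251.7 , 152.83]))]
neckS [(np.int32(96), array([282, 194,  13,  16]), array([288.64, 200.28])), (
[... 1298 characters left out ...]
 58  55  51  61  90
  116 123]
 [121 125 122 123 123 125 124 124 123 120 113  90  76  66  61  66  94 112
  124 125]
 [118 123 124 123 124 124 124 125 123 123 122 109  88  71  73 100 118 116
  127 127]
 [119 123 123 123 125 125 126 125 126 126 125 123 120 116 106 121 127 126
  128 130]
 [122 124 127 126 127 127 128 127 127 128 129 129 129 129 128 131 130 132
  131 131]
 [124 128 129 130 130 130 132 131 132 134 132 131 133 132 133 132 133 133
  133 131]]
[[125.05292988 214.68824005]
 [196.32352448 209.20587921]
 [198.49999237 237.5       ]
 [127.22940063 242.98236084]]
[[0.5439 0.3299 0.048 ]
 [0.577  0.15   0.048 ]
 [0.5061 0.135  0.048 ]
 [0.4733 0.3124 0.048 ]] [0.0727 0.1829 0.0725 0.1803]
```

```bash
python3 - <<'E'
from h import *
s,t=cam("scene"),cam("top")
S=cv2.cvtColor(t["frame"],cv2.COLOR_BGR2HSV)[...,1]; g=cv2.cvtColor(t["frame"],cv2.COLOR_BGR2GRAY)
print(S[217:234,126:146])
def cen(m,x,y):
    ys,xs=np.nonzero(m); return np.array([xs.mean()+x,ys.mean()+y]),len(xs)
m=(S[217:234,126:146]<60)&(g[217:234,126:146]>105); pT,n=cen(m,126,217); print("ptT",pT,n, plane(t,pT,.108))
# case neck ring (top)
for thr in (95,110,125):
    c=[k for k in comps(t,(225,190,32,32),thr) if k[0]>25]; print(thr,c,[plane(t,k[2],.082).round(4) for k in c])
print(g[196:213,231:250])
print("cap top", plane(t,(355.33,250.83),.066), tri(t,(355.33,250.83),s,(248.0,138.9)))
# foot of case outline
gs=g[170:245,205:280]
S2=cv2.cvtColor(s["frame"],cv2.COLOR_BGR2GRAY)
print(S2[232:264,392:412][::1])
print(S2[190:215,278:300])
E
```

```text
[[ 83 100 102 102  99 104 101  99 100 101 102 101 102 101 103 101 100 101
  103 100]
 [ 84  99 101 102 101 101  99 101 100 103 104  99 100  99  98 101 102 102
  102  99]
 [ 84 100 102 101 101 100 100 100 103 104 102 104 100  97 100 100 102 102
  101 101]
 [ 83 101 100 102 102  99 101 102 102 101 103 100 100 100 100 101 101 101
   99 100]
 [ 81  99 102 100 100  98  84  78  88  99 102 104 100 102 100 103 100 100
  100 101]
 [ 78 100 103 102  91  61  23  18  24  59  89  97 101 101 101  99  99 101
  100  99]
 [ 81 100 101  97  64  21   4   6   6   7  53  77  93 100 101 101  94 101
  101 101]
 [ 81 100 100  96  47   8   6   6   6   7  12  36  65  78  90  93  91 102
  100  99]
 [ 76  98 101  96  58  10   6   4   6   5   0  10  11  36  58  60  83 100
  100 101]
 [ 78  98 101 100  82  24   4   2   6   9   4   5   5  11   5  16  49  97
  100  98]
 [ 76 100 100 102 100  78  50  32  15   3   0   9   5   0  10  16  36  99
   98 102]
 [ 78 101 102 100 102  98  92  86  73  53  21  11  12   9   9   5  60  97
  101 102]
 [ 76 100 102 100 100 101 100 102  97  92  78  45  13   4   8  46  88  99
  100 
[... 6595 characters left out ...]
1 179 183 181 168 138 109  74
   41  45  72 109]
 [ 55  30  37  60  89 106 119 130 145 158 169 173 162 161 172 185 180 133
   69  44  71 111]
 [ 35  35  34  44  57  77  97 116 129 140 150 144 130 135 167 192 197 160
   90  47  72 111]
 [ 32  33  34  35  38  46  59  71  77  86  89  84  90 116 141 157 158 133
   80  50  74 109]
 [ 31  33  34  33  34  33  34  33  35  38  39  47  68  96 109 101  93  79
   55  50  78 109]
 [ 29  33  31  33  32  32  29  30  29  29  32  37  53  83  88  70  60  56
   47  50  81 101]
 [ 28  29  31  29  33  34  32  33  31  31  30  35  53  79  90  89  87  74
   55  54  81  99]
 [ 29  30  28  30  31  31  31  31  30  30  30  36  59  86 105 123 125 105
   74  59  89  99]]
```

```bash
python3 - <<'E'
from h import *
s,t=cam("scene"),cam("top")
for n,a,b,z in [("pt",(132.7,224.1),(402,238),.108),("bore",(239.3,203.3),(287.8,197.4),.082),("cap",(355.3,250.8),(248,138.9),.066)]:
    P,e=tri(t,a,s,b); A,B=plane(t,a,z),plane(s,b,z); print(n,P.round(4),round(e,4),"T",A[:2].round(4),"S",B[:2].round(4),"T-S",(A-B)[:2].round(4))
# rack holes from outline in top
P0=np.array([.525,.232]);
# case foot corners top at z=.008
hsv=t["frame"].max(2)[165:250,200:285]
m=(hsv<58).astype(np.uint8)
cv2.imwrite("pics/m.png",cv2.resize(m*255,None,fx=6,fy=6,interpolation=0))
print(env.get_obs()["tool_pos"],env.get_obs()["tool_rot"])
E
```

```text
pt [0.5161 0.2891 0.1051] 0.0013 T [0.5162 0.2877] S [0.5186 0.2914] T-S [-0.0024 -0.0038]
bore [0.5974 0.0414 0.079 ] 0.0018 T [0.5976 0.0405] S [0.5995 0.0453] T-S [-0.0019 -0.0048]
cap [ 0.5102 -0.2558  0.0611] 0.0041 T [ 0.5113 -0.2561] S [ 0.5139 -0.2464] T-S [-0.0026 -0.0097]
[ 0.19439171 -0.62019359  0.22241596] [-1.79987560e+02  2.23112114e-03  1.74070516e+01]
```

View pics/m.png

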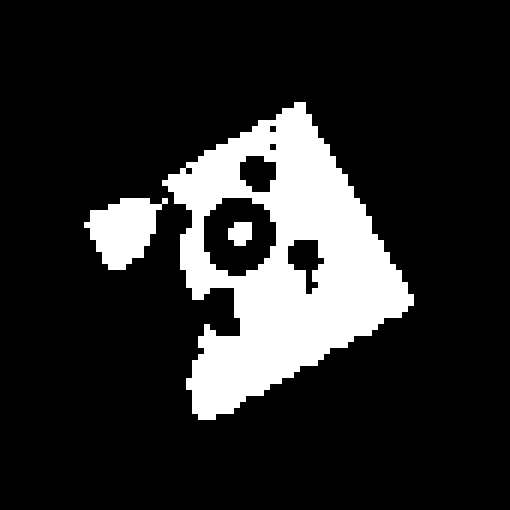

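The two views agree to a few mm, in line with the stated calibration. The rack outline puts the end hole at (.515,.286), which matches the point's ray at (.516,.288). I'll grip the point across the row with yaw ≈100.4°, and start with a via pose.

```bash
cat >> h.py <<'E'
from scipy.spatial.transform import Rotation as Ro
def inc(p,yaw,frm=None):
    o=env.get_obs(); R0=Ro.from_euler("xyz",o["tool_rot"],degrees=True); p0=o["tool_pos"]
    R1=Ro.from_euler("xyz",[180,0,yaw],degrees=True)
    d=R0.inv().apply(np.array(p)-p0); r=(R0.inv()*R1).as_rotvec(degrees=True)
    print("from",p0.round(4),o["tool_rot"].round(2),"t",o["time_s"]); print("inc",d.round(4),r.round(2))
E
python3 -c "
from h import *
inc((.58,-.05,.25),65)
P=np.array([.516,.288,.16])
inc(P,100.4)"
```

```text
from [ 0.1944 -0.6202  0.2224] [-179.99    0.     17.41] t 0.4
inc [ 0.5385 -0.4287 -0.0275] [-1.000e-02 -0.000e+00 -4.759e+01]
from [ 0.1944 -0.6202  0.2224] [-179.99    0.     17.41] t 0.4
inc [ 0.5786 -0.7704  0.0626] [-1.000e-02 -1.000e-02 -8.299e+01]
```

Request:
{"api": "servo_tool", "payload": {"increments": [[[0.54, -0.43, -0.027, 0, 0, -48, 1], [0.54, -0.43, -0.027, 0, 0, -48, 1], [0.54, -0.43, -0.027, 0, 0, -48, 1], [0.54, -0.43, -0.027, 0, 0, -48, 1], [0.54, -0.43, -0.027, 0, 0, -48, 1], [0.54, -0.43, -0.027, 0, 0, -48, 1], [0.54, -0.43, -0.027, 0, 0, -48, 1], [0.54, -0.43, -0.027, 0, 0, -48, 1], [0.54, -0.43, -0.027, 0, 0, -48, 1], [0.54, -0.43, -0.027, 0, 0, -48, 1], [0.54, -0.43, -0.027, 0, 0, -48, 1], [0.54, -0.43, -0.027, 0, 0, -48, 1], [0.54, -0.43, -0.027, 0, 0, -48, 1], [0.54, -0.43, -0.027, 0, 0, -48, 1], [0.54, -0.43, -0.027, 0, 0, -48, 1]]]}}

```text
time_s: 1.9
tool_pos: [0.5831, -0.0405, 0.2499]
tool_rot: [-180.0, -0.3, 66.0]
force: [-0.8, 0.1, -0.1]
grip_width: 0.0867
```

```bash
python3 -c "
from h import *
inc((.516,.288,.18),100.4)"
```

```text
from [ 0.5831 -0.0405  0.2499] [-180.    -0.3   66. ] t 1.9
inc [ 0.2725 -0.1949  0.0713] [  0.09  -0.29 -34.4 ]
```

Request:
{"api": "servo_tool", "payload": {"increments": [[[0.28, -0.2, 0.07, 0, 0, -34.4, 1], [0.28, -0.2, 0.07, 0, 0, -34.4, 1], [0.28, -0.2, 0.07, 0, 0, -34.4, 1], [0.28, -0.2, 0.07, 0, 0, -34.4, 1], [0.28, -0.2, 0.07, 0, 0, -34.4, 1], [0.28, -0.2, 0.07, 0, 0, -34.4, 1], [0.28, -0.2, 0.07, 0, 0, -34.4, 1], [0.28, -0.2, 0.07, 0, 0, -34.4, 1], [0.28, -0.2, 0.07, 0, 0, -34.4, 1], [0.28, -0.2, 0.07, 0, 0, -34.4, 1], [0.28, -0.2, 0.07, 0, 0, -34.4, 1], [0.28, -0.2, 0.07, 0, 0, -34.4, 1], [0.28, -0.2, 0.07, 0, 0, -34.4, 1]]]}}

```text
time_s: 3.2
tool_pos: [0.5164, 0.2882, 0.1797]
tool_rot: [180.0, 0.0, 99.7]
force: [0.6, -0.3, -0.5]
grip_width: 0.0869
```

```bash
python3 -c "
from h import *
s,t=cam('scene'),cam('top')
inc((.516,.288,.13),100.4)
f=lambda im,x,y,w,h,k:cv2.resize(im[y:y+h,x:x+w],None,fx=k,fy=k,interpolation=cv2.INTER_CUBIC)
cv2.imwrite('pics/d1.png',np.hstack([f(s['frame'],320,170,130,130,3),f(t['frame'],70,160,130,130,3)]))
p=env.get_obs()['tool_pos'];print(proj(s,p),proj(t,p))
"
```

```text
from [0.516  0.2888 0.1796] [1.7999e+02 1.0000e-02 9.9740e+01] t 3.3
inc [-0.0008 -0.0002  0.0496] [ 0.01  0.01 -0.66]
[[410.1973234  206.36074586]] [[122.94651819 219.98349062]]
```

View pics/d1.png

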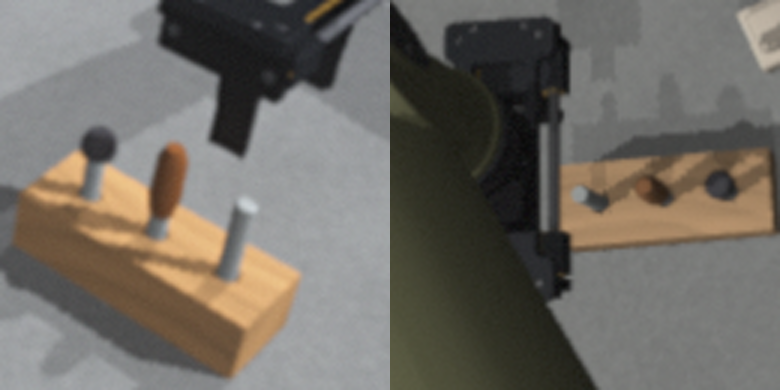

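```bash
python3 -c "
from h import *
s=cam('scene')
p=env.get_obs()['tool_pos'];y=np.radians(9.7);d=np.array([np.cos(y),np.sin(y),0]);e=np.array([-d[1],d[0],0])
for a in(.0435,.058):
  for b in(-.0095,.0095): print(a,b,proj(s,p+a*d+b*e))
f=lambda im,x,y,w,h,k:cv2.resize(im[y:y+h,x:x+w],None,fx=k,fy=k,interpolation=cv2.INTER_CUBIC)
cv2.imwrite('pics/d2.png',f(s['frame'],380,190,40,50,12))
"
```

```text
0.0435 -0.0095 [[392.39121719 214.04858216]]
0.0435 0.0095 [[401.82117393 219.10825566]]
0.058 -0.0095 [[387.76212735 217.53223542]]
0.058 0.0095 [[397.23504971 222.69550784]]
```

View pics/d2.png

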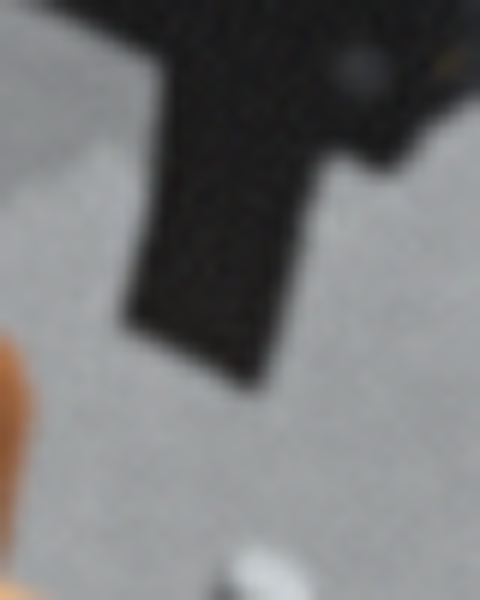

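The finger corners appear 3 px right of the predicted positions in the scene view, so the views carry a few mm of bias. The jaws centre in x and the pad is wide enough in y. I'll descend and close gently, then check the side force.

Request:
{"api": "servo_tool", "payload": {"increments": [[[-0.001, 0, 0.03, 0, 0, -0.7, 1], [-0.001, 0, 0.055, 0, 0, -0.7, 1], [-0.001, 0, 0.075, 0, 0, -0.7, 1], [-0.001, 0, 0.09, 0, 0, -0.7, 1], [-0.001, 0, 0.0965, 0, 0, -0.7, 1], [-0.001, 0, 0.0965, 0, 0, -0.7, 1]]], "squeeze": 5}}

```text
time_s: 3.95
tool_pos: [0.5156, 0.2883, 0.0824]
tool_rot: [-179.9, 0.0, 100.5]
force: [0.3, 0.5, 0.1]
grip_width: 0.0872
```

```bash
python3 -c "
from h import *
s=cam('scene');t=cam('top')
o=env.get_obs();print(o['tool_pos'],o['tool_rot'],o['force'])
f=lambda im,x,y,w,h,k:cv2.resize(im[y:y+h,x:x+w],None,fx=k,fy=k,interpolation=cv2.INTER_CUBIC)
cv2.imwrite('pics/d3.png',np.hstack([f(s['frame'],360,200,80,70,5),f(t['frame'],100,190,70,70,5)]))
"
```

```text
[0.51639955 0.28893115 0.08386802] [ 1.79930516e+02 -2.60657025e-02  1.00511291e+02] [ 0.71781745 -0.16074359  1.06492041]
```

View pics/d3.png

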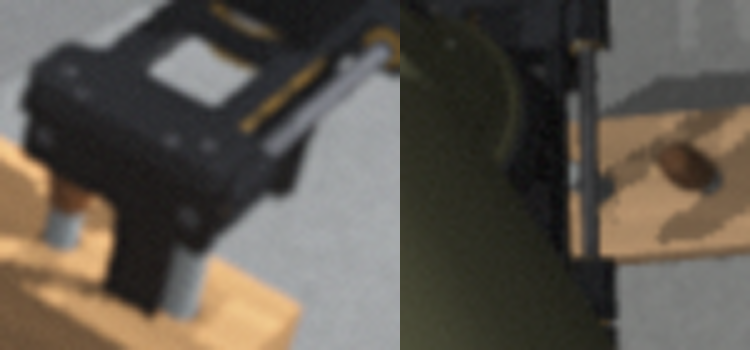

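Request:
{"api": "servo_tool", "payload": {"increments": [[[0, 0, 0, 0, 0, 0, -1], [0, 0, 0, 0, 0, 0, -1], [0, 0, 0, 0, 0, 0, -1], [0, 0, 0, 0, 0, 0, -1], [0, 0, 0, 0, 0, 0, -1], [0, 0, 0, 0, 0, 0, -1], [0, 0, 0, 0, 0, 0, -1], [0, 0, 0, 0, 0, 0, -1]]], "squeeze": 5}}

```text
time_s: 4.85
tool_pos: [0.5159, 0.2884, 0.083]
tool_rot: [180.0, 0.0, 100.5]
force: [-0.0, -0.2, 0.5]
grip_width: 0.0309
```

Request:
{"api": "servo_tool", "payload": {"increments": [[[0, 0, 0, 0, 0, 0, -1], [0, 0, 0, 0, 0, 0, -1], [0, 0, 0, 0, 0, 0, -1], [0, 0, 0, 0, 0, 0, -1], [0, 0, 0, 0, 0, 0, -1]]]}}

```text
time_s: 5.35
tool_pos: [0.5159, 0.2884, 0.083]
tool_rot: [-180.0, 0.0, 100.5]
force: [-0.2, -0.5, -0.5]
grip_width: 0.0136
```

Request:
{"api": "servo_tool", "payload": {"increments": [[[0, 0, 0, 0, 0, 0, -1], [0, 0, 0, 0, 0, 0, -1], [0, 0, -0.01, 0, 0, 0, -1], [0, 0, -0.03, 0, 0, 0, -1], [0, 0, -0.05, 0, 0, 0, -1], [0, 0, -0.08, 0, 0, 0, -1], [0, 0, -0.11, 0, 0, 0, -1], [0, 0, -0.13, 0, 0, 0, -1], [0, 0, -0.14, 0, 0, 0, -1], [0, 0, -0.14, 0, 0, 0, -1], [0, 0, -0.14, 0, 0, 0, -1]]], "squeeze": 35}}

```text
time_s: 6.45
tool_pos: [0.5155, 0.288, 0.2222]
tool_rot: [-179.9, 0.0, 100.5]
force: [-0.6, -0.2, -0.9]
grip_width: 0.013
```

```bash
python3 -c "
from h import *
s=cam('scene');t=cam('top')
o=env.get_obs();print(o['force'])
p=o['tool_pos'];print(proj(s,[p-[0,0,.075]]))
inc((.5972,.0415,.21),74)
f=lambda im,x,y,w,h,k:cv2.resize(im[y:y+h,x:x+w],None,fx=k,fy=k,interpolation=cv2.INTER_CUBIC)
cv2.imwrite('pics/d4.png',np.hstack([f(s['frame'],340,150,100,120,5)]))
"
```

```text
[ 0.04204327  0.01995716 -1.19208797]
[[406.131773  220.3549577]]
from [0.5153 0.2878 0.2215] [-1.7986e+02  4.0000e-02  1.0050e+02] t 6.55
inc [-0.2571  0.0357  0.0116] [-0.13  0.08 26.5 ]
```

View pics/d4.png

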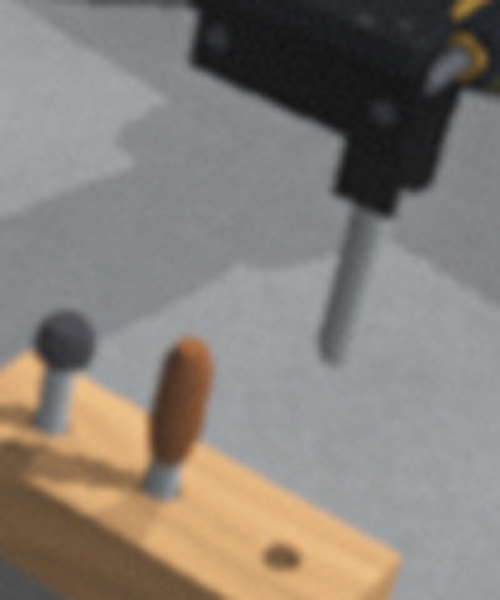

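The held rod's tip is at (406.6,222), against a projected (406.1,220.4) for its centre, so the rod is straight in the hand. The rack's end hole is empty and the other two tools are untouched. Next is a hover above the case.

Request:
{"api": "servo_tool", "payload": {"increments": [[[-0.04, 0.006, 0.002, 0, 0, 5, -1], [-0.085, 0.012, 0.004, 0, 0, 10, -1], [-0.13, 0.018, 0.006, 0, 0, 15, -1], [-0.17, 0.024, 0.008, 0, 0, 20, -1], [-0.21, 0.03, 0.01, 0, 0, 24, -1], [-0.24, 0.034, 0.012, 0, 0, 26.5, -1], [-0.257, 0.036, 0.012, 0, 0, 26.5, -1], [-0.257, 0.036, 0.012, 0, 0, 26.5, -1], [-0.257, 0.036, 0.012, 0, 0, 26.5, -1]]]}}

```text
time_s: 7.45
tool_pos: [0.5977, 0.0447, 0.2109]
tool_rot: [-179.9, -0.1, 74.2]
force: [1.4, 1.4, -0.5]
grip_width: 0.0128
```

```bash
python3 -c "
from h import *
s=cam('scene');t=cam('top')
o=env.get_obs();print(o['force'])
p=o['tool_pos'];print(proj(s,[p-[0,0,.075]]),proj(t,[p-[0,0,.075]]))
inc((.5974,.041,.175),74)
f=lambda im,x,y,w,h,k:cv2.resize(im[y:y+h,x:x+w],None,fx=k,fy=k,interpolation=cv2.INTER_CUBIC)
cv2.imwrite('pics/e1.png',np.hstack([f(s['frame'],250,140,75,100,5),f(t['frame'],200,160,80,100,5)]))
"
```

```text
[ 0.45932949 -0.30456408 -0.47466525]
[[290.13881463 176.35054138]] [[236.19174544 198.99350138]]
from [0.5976 0.0456 0.2113] [-1.7998e+02 -7.0000e-02  7.4270e+01] t 7.55
inc [-0.0045  0.0011  0.0363] [-0.02 -0.07  0.27]
```

View pics/e1.png

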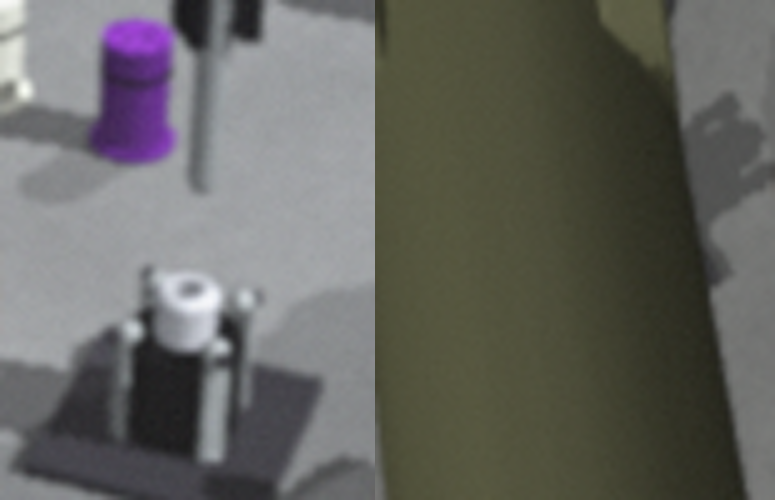

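Request:
{"api": "servo_tool", "payload": {"increments": [[[-0.0045, 0.001, 0.015, 0, 0, 0, -1], [-0.0045, 0.001, 0.03, 0, 0, 0, -1], [-0.0045, 0.001, 0.042, 0, 0, 0, -1], [-0.0045, 0.001, 0.042, 0, 0, 0, -1], [-0.0045, 0.001, 0.042, 0, 0, 0, -1]]]}}

```text
time_s: 8.05
tool_pos: [0.5975, 0.0379, 0.1684]
tool_rot: [-179.9, 0.0, 74.0]
force: [-0.0, 0.4, -0.4]
grip_width: 0.0131
```

```bash
python3 -c "
from h import *
s=cam('scene')
o=env.get_obs();print(o['tool_pos'],o['tool_rot'],o['force'])
p=o['tool_pos'];q=p-[0,0,.075];print(proj(s,[q,q+[.005,0,0],q+[0,.005,0],q+[0,0,.005], [q[0],q[1],.082]]))
f=lambda im,x,y,w,h,k:cv2.resize(im[y:y+h,x:x+w],None,fx=k,fy=k,interpolation=cv2.INTER_CUBIC)
cv2.imwrite('pics/e2.png',np.hstack([f(s['frame'],262,160,50,55,10)]))
g=cv2.cvtColor(s['frame'],cv2.COLOR_BGR2GRAY);print(g[180:206,276:300])
"
```

```text
[0.59800153 0.03794621 0.16908355] [ 1.79999116e+02 -1.27819850e-02  7.40198114e+01] [-0.3237496  -0.30668008 -0.17428677]
[[286.64187201 191.00134738]
 [284.797124   191.70817361]
 [288.02588339 192.12762838]
 [286.77704203 189.11658743]
 [286.3182327  195.51054811]]
[[161 161 160 162 163 162 160 158 143 114 101 111 128 145 157 164 163 163
  162 161 162 159 160 162]
 [161 162 161 163 163 160 161 158 141 111 101 112 129 149 157 162 163 160
  158 160 160 161 162 163]
 [160 161 162 162 162 159 162 160 143 113 102 110 132 148 158 161 160 159
  159 160 158 161 159 163]
 [159 160 161 162 159 160 164 158 144 113 105 115 132 148 159 163 159 160
  160 160 161 158 160 162]
 [160 158 160 161 158 159 160 160 142 115 104 115 134 148 159 159 161 160
  163 160 160 159 161 162]
 [161 163 161 162 162 160 160 159 143 112 102 118 133 149 157 158 158 161
  161 162 165 161 161 164]
 [161 160 161 161 161 160 160 158 138 110 103 121 137 151 158 161 161 162
  164 163 163 164 163 166]
 [161 161 162 161 159 160 163 158 137 108 106 119 139 154 160 158 159 161
  163 163 165 166 166 169]
 [160 160 159 159 159 1
[... 1095 characters left out ...]
47 119 102 111 128 160 193 203 197 185 181 187 202 229 241 243 227
  182 149 138 162 197 205]
 [158 145 120 107 111 121 143 172 195 210 215 223 232 237 242 246 241 217
  173 138 129 152 188 198]
 [154 135 105  82  84 101 125 148 172 194 213 226 235 236 236 235 226 193
  154 129 119 131 158 170]
 [138 106  71  52  63  94 118 133 145 159 181 200 210 216 216 214 198 158
  117 106 104 107 120 135]
 [137 100  56  42  65 100 121 127 135 141 157 172 183 194 199 205 191 144
   84  69  81  88  96 114]
 [174 143  84  48  70 107 122 128 131 141 151 165 178 190 199 203 188 136
   69  42  59  72  88 115]
 [197 178 119  60  72 110 124 129 136 141 153 164 179 193 202 206 183 125
   58  34  44  60  85 117]]
```

View pics/e2.png

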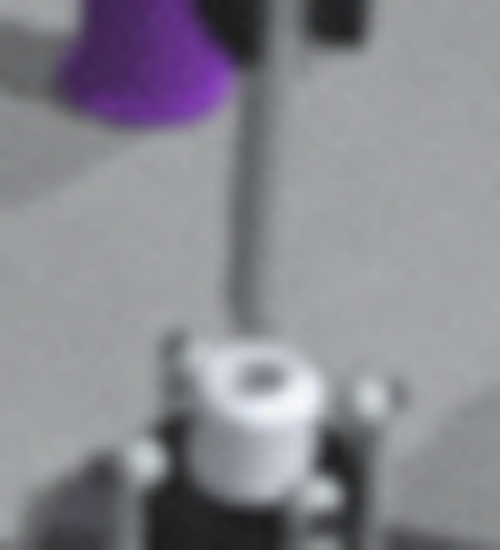

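The tip is about 1 px left of and 1 px behind the bore in the scene view, which is about 4 mm, mostly in y. I'll correct it before going down.

Request:
{"api": "servo_tool", "payload": {"increments": [[[0.0037, -0.0008, 0, 0, 0, 0, -1], [0.0037, -0.0008, 0, 0, 0, 0, -1], [0.0037, -0.0008, 0, 0, 0, 0, -1], [0.0037, -0.0008, 0.003, 0, 0, 0, -1], [0.0037, -0.0008, 0.003, 0, 0, 0, -1]]]}}

```text
time_s: 8.6
tool_pos: [0.5979, 0.0413, 0.1656]
tool_rot: [-180.0, 0.0, 74.0]
force: [-0.8, 0.8, -0.8]
grip_width: 0.0127
```

```bash
python3 -c "
from h import *
s=cam('scene')
P=np.array([env.get_obs()['tool_pos'] for _ in range(5)]);print(P.round(4))
o=env.get_obs()
p=o['tool_pos'];q=p-[0,0,.075];print(proj(s,[q, [q[0],q[1],.082]]))
f=lambda im,x,y,w,h,k:cv2.resize(im[y:y+h,x:x+w],None,fx=k,fy=k,interpolation=cv2.INTER_CUBIC)
cv2.imwrite('pics/e3.png',np.hstack([f(s['frame'],262,160,50,55,10)]))
"
```

```text
[[0.5979 0.0413 0.1657]
 [0.5979 0.0413 0.1657]
 [0.5979 0.0413 0.1657]
 [0.5979 0.0413 0.1657]
 [0.5979 0.0413 0.1657]]
[[287.49639463 193.00479848]
 [287.25797632 196.25411363]]
```

View pics/e3.png

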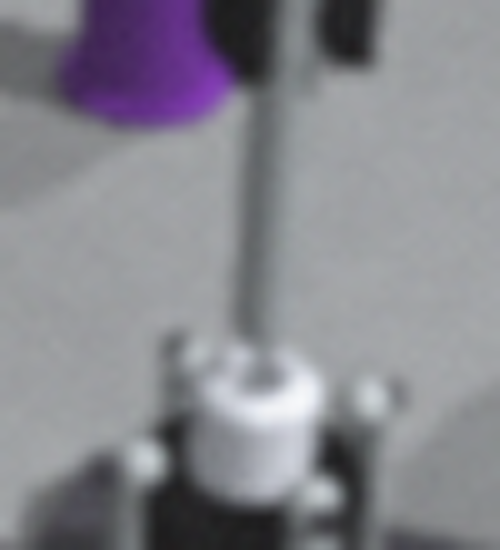

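Request:
{"api": "servo_tool", "payload": {"increments": [[[0.0013, 0, 0, 0, 0, 0, -1], [0.0013, 0, 0, 0, 0, 0, -1], [0.0013, 0, 0.003, 0, 0, 0, -1], [0.0013, 0, 0.006, 0, 0, 0, -1], [0.0013, 0, 0.009, 0, 0, 0, -1], [0.0013, 0, 0.012, 0, 0, 0, -1], [0.0013, 0, 0.012, 0, 0, 0, -1]]]}}

```text
time_s: 9.35
tool_pos: [0.5981, 0.0426, 0.1533]
tool_rot: [-179.9, 0.0, 74.0]
force: [0.5, 0.7, -1.1]
grip_width: 0.0132
```

```bash
python3 -c "
from h import *
s=cam('scene')
o=env.get_obs();print(o['tool_pos'],o['force'],o['wrist_torque'],o['tool_rot'])
f=lambda im,x,y,w,h,k:cv2.resize(im[y:y+h,x:x+w],None,fx=k,fy=k,interpolation=cv2.INTER_CUBIC)
cv2.imwrite('pics/e4.png',np.hstack([f(s['frame'],262,160,50,55,10)]))
"
```

```text
[0.5982652  0.04267732 0.15364065] [ 0.00765138 -0.17438348 -1.24274862] [-0.0421626  -0.08211023 -0.01520033] [-1.79963462e+02  1.43250291e-02  7.40063525e+01]
```

View pics/e4.png

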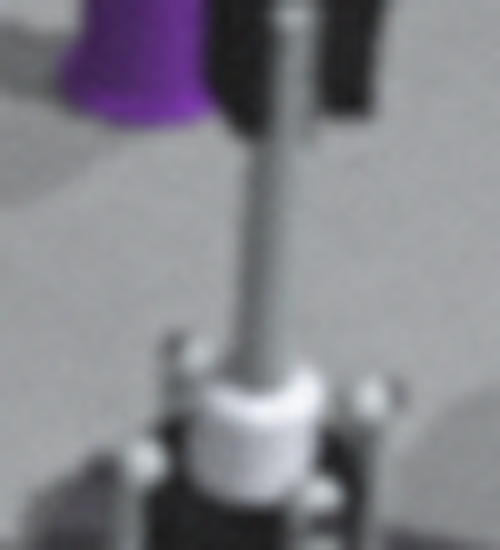

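The tip is 3.5 mm below the rim with no contact force, so it has entered the bore. Continuing down.

Request:
{"api": "servo_tool", "payload": {"increments": [[[0, 0, 0.004, 0, 0, 0, -1], [0, 0, 0.008, 0, 0, 0, -1], [0, 0, 0.012, 0, 0, 0, -1], [0, 0, 0.012, 0, 0, 0, -1]]]}}

```text
time_s: 9.8
tool_pos: [0.5984, 0.0421, 0.1413]
tool_rot: [-180.0, 0.0, 74.0]
force: [0.4, -0.9, -1.7]
grip_width: 0.0127
```

Request:
{"api": "servo_tool", "payload": {"increments": [[[0, 0, 0.006, 0, 0, 0, -1], [0, 0, 0.012, 0, 0, 0, -1], [0, 0, 0.018, 0, 0, 0, -1], [0, 0, 0.024, 0, 0, 0, -1], [0, 0, 0.024, 0, 0, 0, -1]]]}}

```text
time_s: 10.3
tool_pos: [0.5983, 0.0422, 0.1168]
tool_rot: [-180.0, 0.0, 74.0]
force: [2.8, -2.7, -2.4]
grip_width: 0.0125
```

Request:
{"api": "servo_tool", "payload": {"increments": [[[-0.0004, 0.0006, 0, 0, 0, 0, -1], [-0.0004, 0.0006, 0.006, 0, 0, 0, -1], [-0.0004, 0.0006, 0.012, 0, 0, 0, -1], [-0.0004, 0.0006, 0.018, 0, 0, 0, -1], [-0.0004, 0.0006, 0.022, 0, 0, 0, -1], [-0.0004, 0.0006, 0.025, 0, 0, 0, -1], [-0.0004, 0.0006, 0.025, 0, 0, 0, -1]]]}}

```text
time_s: 11.0
tool_pos: [0.5989, 0.0419, 0.0923]
tool_rot: [-180.0, 0.0, 74.0]
force: [2.2, -4.1, -3.1]
grip_width: 0.0128
```

Request:
{"api": "servo_tool", "payload": {"increments": [[[-0.0006, 0.0005, 0, 0, 0, 0, -1], [-0.0006, 0.0005, 0.002, 0, 0, 0, -1], [-0.0006, 0.0005, 0.004, 0, 0, 0, -1], [-0.0006, 0.0005, 0.006, 0, 0, 0, -1], [-0.0006, 0.0005, 0.006, 0, 0, 0, -1]]]}}

```text
time_s: 11.5
tool_pos: [0.5992, 0.0416, 0.087]
tool_rot: [-180.0, -0.0, 74.0]
force: [0.0, -2.5, 0.3]
grip_width: 0.0125
```

```bash
python3 -c "
from h import *
s=cam('scene')
o=env.get_obs();print(o['tool_pos'],o['force'],o['wrist_torque'],o['tool_rot'])
f=lambda im,x,y,w,h,k:cv2.resize(im[y:y+h,x:x+w],None,fx=k,fy=k,interpolation=cv2.INTER_CUBIC)
cv2.imwrite('pics/e5.png',np.hstack([f(s['frame'],262,160,50,55,10)]))
"
```

```text
[0.59918199 0.04163362 0.08695788] [ 0.20336876 -1.63785218  0.36004218] [-0.62654629 -0.03562743  0.03350456] [-1.79989858e+02 -2.05000102e-03  7.40132338e+01]
```

View pics/e5.png

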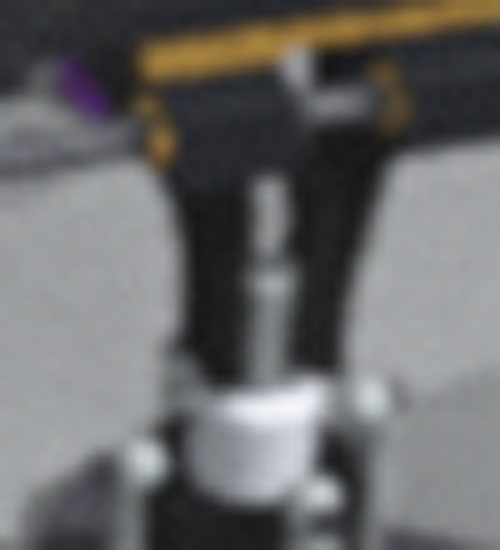

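Request:
{"api": "servo_tool", "payload": {"increments": [[[0, 0, 0.001, 0, 0, 0, -1], [0, 0, 0.002, 0, 0, 0, -1], [0, 0, 0.002, 0, 0, 0, -1]]]}}

```text
time_s: 11.85
tool_pos: [0.5995, 0.0418, 0.0868]
tool_rot: [180.0, 0.0, 74.0]
force: [-3.2, -3.5, 11.1]
grip_width: 0.013
```

Request:
{"api": "servo_tool", "payload": {"increments": [[[0, 0, -0.001, 0, 0, 0, -1], [0, 0, -0.0015, 0, 0, 0, 0.2], [0, 0, -0.0015, 0, 0, 0, 0.2], [0, 0, -0.0015, 0, 0, 0, 0.2], [0, 0, -0.0015, 0, 0, 0, 0.2], [0, 0, -0.0015, 0, 0, 0, 0.2], [0, 0, -0.02, 0, 0, 0, 0.2], [0, 0, -0.05, 0, 0, 0, 0.2], [0, 0, -0.09, 0, 0, 0, 1], [0, 0, -0.12, 0, 0, 0, 1], [0, 0, -0.12, 0, 0, 0, 1]]]}}

```text
time_s: 12.95
tool_pos: [0.6021, 0.0424, 0.2101]
tool_rot: [179.5, -0.2, 74.0]
force: [0.3, 0.0, -0.0]
grip_width: 0.0687
```

```bash
python3 -c "
from h import *
s=cam('scene')
inc((.511,-.256,.16),45)
f=lambda im,x,y,w,h,k:cv2.resize(im[y:y+h,x:x+w],None,fx=k,fy=k,interpolation=cv2.INTER_CUBIC)
cv2.imwrite('pics/e6.png',np.hstack([f(s['frame'],262,160,50,55,10)]))
print(proj(s,[(.5992,.0414,.082),(.5992,.0414,.112)]))
"
```

```text
from [0.6008 0.042  0.2075] [ 1.7974e+02 -7.0000e-02  7.4010e+01] t 13.0
inc [-0.3112 -0.0044  0.0471] [ 0.24 -0.14 29.01]
[[286.8267291  196.46394707]
 [287.64988553 185.13288439]]
```

View pics/e6.png

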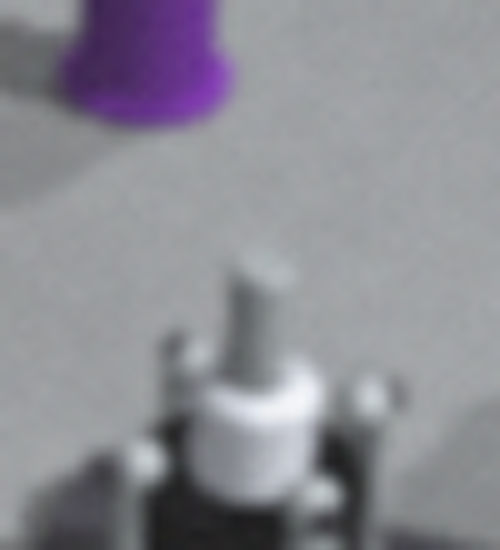

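The point stands in the bore with 30 mm showing: top at (288.5,186), rim at about row 197, against a predicted 11.3 px. Next I'll go to the cap at yaw 74, which keeps the fingers off the purple one.

```bash
python3 -c "
from h import *
inc((.5115,-.256,.16),74)
t=cam('top');print(plane(t,(320.7,264.7),.066),env.get_obs()['qpos'].round(1))"
```

```text
from [0.6008 0.042  0.2075] [ 1.7974e+02 -7.0000e-02  7.4010e+01] t 13.0
inc [-0.3111 -0.0039  0.0471] [ 0.26 -0.07  0.01]
[ 0.46919166 -0.17336809  0.066     ] [ 27.9  17.3 -41.6  90.7  11.7  76.4 -31.2]
```

Request:
{"api": "servo_tool", "payload": {"increments": [[[-0.04, 0, 0, 0, 0, 0, 1], [-0.085, 0, 0, 0, 0, 0, 1], [-0.13, 0, 0, 0, 0, 0, 1], [-0.175, -0.001, 0, 0, 0, 0, 1], [-0.22, -0.002, 0.01, 0, 0, 0, 1], [-0.26, -0.003, 0.02, 0, 0, 0, 1], [-0.29, -0.003, 0.035, 0, 0, 0, 1], [-0.31, -0.003, 0.045, 0, 0, 0, 1], [-0.31, -0.003, 0.045, 0, 0, 0, 1], [-0.31, -0.003, 0.045, 0, 0, 0, 1], [-0.31, -0.003, 0.045, 0, 0, 0, 1]]]}}

```text
time_s: 14.15
tool_pos: [0.5117, -0.2538, 0.16]
tool_rot: [-180.0, -0.1, 74.2]
force: [-0.0, 0.7, -0.9]
grip_width: 0.0869
```

```bash
python3 -c "
from h import *
s=cam('scene');t=cam('top')
inc((.5115,-.256,.036),74)
f=lambda im,x,y,w,h,k:cv2.resize(im[y:y+h,x:x+w],None,fx=k,fy=k,interpolation=cv2.INTER_CUBIC)
cv2.imwrite('pics/f1.png',np.hstack([f(s['frame'],210,100,80,80,5),f(t['frame'],210,170,80,80,5)]))
for thr in(95,110,125): print([k for k in comps(t,(225,190,32,32),thr) if k[0]>20])
g=cv2.cvtColor(t['frame'],cv2.COLOR_BGR2GRAY);print(g[194:214,230:250])
print(proj(t,[(.599,.0415,.112),(.599,.0415,.082)]))
"
```

```text
from [ 0.5119 -0.254   0.1605] [ 1.7996e+02 -1.0000e-02  7.4160e+01] t 14.25
inc [-2.000e-03  1.000e-04  1.245e-01] [ 0.04 -0.01  0.16]
[(np.int32(83), array([234, 199,  11,  11]), array([238.84, 203.77]))]
[(np.int32(61), array([235, 199,  10,  11]), array([238.49, 203.87]))]
[(np.int32(45), array([235, 200,   9,   9]), array([238.11, 204.36]))]
[[ 58  58  57  55  56  55  57  57  58  55  70 117 133 121  92  62  44  40
   38  42]
 [ 57  56  54  55  55  54  52  51  46  45  54  93 120 116  85  56  40  42
   39  39]
 [ 56  56  56  58  52  47  42  37  33  32  36  55  85  87  60  43  42  38
   36  40]
 [ 57  56  57  50  42  31  28  33  39  43  42  38  40  37  33  32  35  35
   37  37]
 [ 56  55  50  38  29  29  45  61  79  88  82  69  54  35  26  21  26  28
   37  41]
 [ 68  56  40  28  28  53  97 110 115 119 115 101  86  64  38  27  21  27
   33  37]
 [ 85  59  34  24  43 103 132 131 126 127 126 112 102  91  64  35  20  25
   24  33]
 [100  64  32  25  58 130 144 133 126 127 125 106  97  98  84  54  26  20
   21  26]
 [ 97  60  34  38  89 141 144 131 127 123 118  92  80  98 101  70  32  
[... 308 characters left out ...]
35 134 138 148 133  94  52  27  30
   68 111]
 [ 43  30  32  30  45  97 145 165 166 162 159 156 140 106  68  39  28  35
   77 124]
 [ 45  37  29  32  32  62 109 139 149 147 138 130 108  76  49  29  27  31
   66 118]
 [ 52  40  27  30  32  37  68  92 109 113 105  94  75  53  36  29  28  31
   43  84]
 [ 55  43  35  31  30  30  35  48  64  74  71  61  47  34  28  32  29  27
   29  32]
 [ 56  45  35  29  28  26  28  29  34  35  32  29  25  25  29  31  26  23
   23  18]
 [ 57  51  38  30  30  40  46  45  38  27  26  23  20  20  28  30  25  24
   14  25]
 [ 59  57  44  32  43  81  93  84  69  46  27  23  24  20  28  24  16  19
   21  33]]
[[238.4416071  200.47673733]
 [238.98094104 202.69827743]]
```

View pics/f1.png

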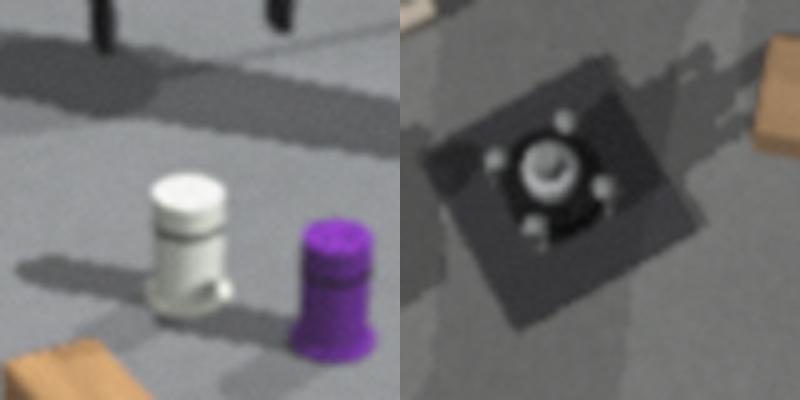

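The top view shows the rod upright in the black case's neck at about (239,203). The cap is undisturbed. Descending to grip it about 55 mm above the mouth.

Request:
{"api": "servo_tool", "payload": {"increments": [[[-0.002, 0, 0.03, 0, 0, 0, 1], [-0.002, 0, 0.06, 0, 0, 0, 1], [-0.002, 0, 0.09, 0, 0, 0, 1], [-0.002, 0, 0.11, 0, 0, 0, 1], [-0.002, 0, 0.124, 0, 0, 0, 1], [-0.002, 0, 0.124, 0, 0, 0, 1], [-0.002, 0, 0.124, 0, 0, 0, 1]]], "squeeze": 5}}

```text
time_s: 14.95
tool_pos: [0.5113, -0.2574, 0.0369]
tool_rot: [179.9, 0.0, 74.0]
force: [-0.4, -0.1, 0.5]
grip_width: 0.0872
```

```bash
python3 -c "
from h import *
s=cam('scene');t=cam('top')
o=env.get_obs();print(o['tool_pos'],o['force'])
f=lambda im,x,y,w,h,k:cv2.resize(im[y:y+h,x:x+w],None,fx=k,fy=k,interpolation=cv2.INTER_CUBIC)
cv2.imwrite('pics/f2.png',np.hstack([f(s['frame'],200,90,100,90,4),f(t['frame'],300,210,100,90,4)]))
"
```

```text
[ 0.51163937 -0.25794412  0.03756127] [1.04331972 0.01988836 1.40672734]
```

View pics/f2.png

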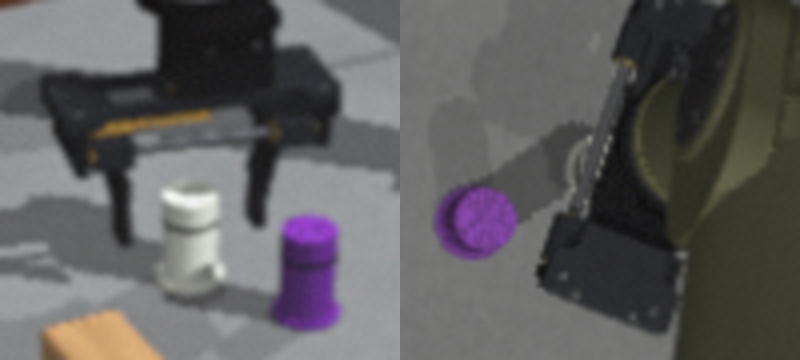

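The cap sits midway between the fingertips: crop tips (123,240) and (257,222), cap axis (191,233). Closing.

Request:
{"api": "servo_tool", "payload": {"increments": [[[0, 0, 0, 0, 0, 0, -1], [0, 0, 0, 0, 0, 0, -1], [0, 0, 0, 0, 0, 0, -1], [0, 0, 0, 0, 0, 0, -1], [0, 0, 0, 0, 0, 0, -1], [0, 0, 0, 0, 0, 0, -1], [0, 0, 0, 0, 0, 0, -1], [0, 0, 0, 0, 0, 0, -1], [0, 0, 0, 0, 0, 0, -1], [0, 0, 0, 0, 0, 0, -1]]], "squeeze": 5}}

```text
time_s: 16.05
tool_pos: [0.5105, -0.2577, 0.036]
tool_rot: [180.0, 0.0, 74.0]
force: [-0.6, -0.6, -1.3]
grip_width: 0.0379
```

Request:
{"api": "servo_tool", "payload": {"increments": [[[0, 0, 0, 0, 0, 0, -1], [0, 0, 0, 0, 0, 0, -1], [0, 0, 0, 0, 0, 0, -1], [0, 0, 0, 0, 0, 0, -1], [0, 0, -0.01, 0, 0, 0, -1], [0, 0, -0.025, 0, 0, 0, -1], [0, 0, -0.05, 0, 0, 0, -1], [0, 0, -0.08, 0, 0, 0, -1], [0, 0, -0.12, 0, 0, 0, -1], [0, 0, -0.15, 0, 0, 0, -1], [0, 0, -0.15, 0, 0, 0, -1], [0, 0, -0.15, 0, 0, 0, -1]]], "squeeze": 50}}

```text
time_s: 17.25
tool_pos: [0.5109, -0.2578, 0.1878]
tool_rot: [179.9, 0.1, 74.0]
force: [-0.8, -0.5, -1.7]
grip_width: 0.0371
```

```bash
python3 -c "
from h import *
s=cam('scene');t=cam('top')
o=env.get_obs();print(o['tool_pos'],o['force'],o['grip_width'])
p=o['tool_pos'];print(proj(s,[p-[0,0,.037],p+[0,0,.029]]))
inc((.599,.041,.187),74)
f=lambda im,x,y,w,h,k:cv2.resize(im[y:y+h,x:x+w],None,fx=k,fy=k,interpolation=cv2.INTER_CUBIC)
cv2.imwrite('pics/f3.png',np.hstack([f(s['frame'],200,60,100,120,5)]))
"
```

```text
[ 0.50972839 -0.25734691  0.1854023 ] [ 0.02612166 -0.43428614 -0.63275468] 0.037218124796924754
[[247.3723541  109.20132516]
 [247.59045626  85.45862055]]
from [ 0.5097 -0.2573  0.1854] [-179.92   -0.     74.01] t 17.35
inc [ 0.3114  0.0036 -0.0016] [-0.08 -0.    0.01]
```

View pics/f3.png

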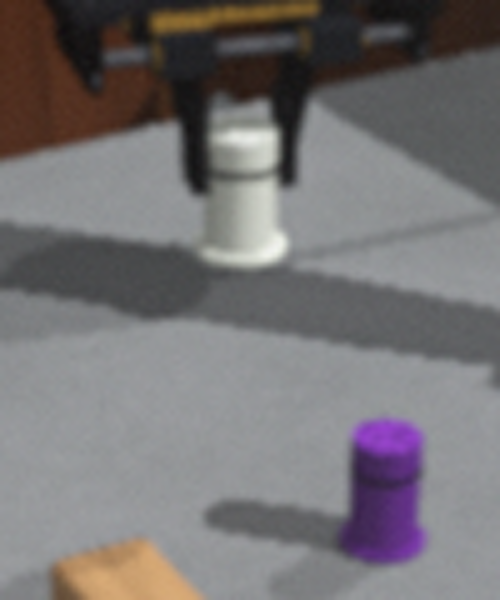

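The cap is held centred and upright: finger mid column 244 in the crop, cap axis 244. Carrying it over the case.

Request:
{"api": "servo_tool", "payload": {"increments": [[[0.03, 0, 0, 0, 0, 0, -1], [0.07, 0, 0, 0, 0, 0, -1], [0.11, 0.001, 0, 0, 0, 0, -1], [0.15, 0.002, 0, 0, 0, 0, -1], [0.19, 0.003, 0, 0, 0, 0, -1], [0.23, 0.0035, 0, 0, 0, 0, -1], [0.265, 0.0035, 0, 0, 0, 0, -1], [0.29, 0.0035, 0, 0, 0, 0, -1], [0.305, 0.0035, 0, 0, 0, 0, -1], [0.3115, 0.0035, 0, 0, 0, 0, -1], [0.3115, 0.0035, 0, 0, 0, 0, -1], [0.3115, 0.0035, 0, 0, 0, 0, -1], [0.3115, 0.0035, 0, 0, 0, 0, -1]]]}}

```text
time_s: 18.65
tool_pos: [0.5995, 0.0388, 0.1858]
tool_rot: [-180.0, 0.1, 73.9]
force: [-0.2, 0.0, -0.7]
grip_width: 0.0372
```

```bash
python3 -c "
from h import *
s=cam('scene')
o=env.get_obs();print(o['tool_pos'],o['force'],o['grip_width'])
p=o['tool_pos'];print(proj(s,[p-[0,0,.037],p+[0,0,.029]]))
inc((.599,.041,.13),74)
f=lambda im,x,y,w,h,k:cv2.resize(im[y:y+h,x:x+w],None,fx=k,fy=k,interpolation=cv2.INTER_CUBIC)
cv2.imwrite('pics/g1.png',np.hstack([f(s['frame'],250,130,75,90,6)]))
"
```

```text
[0.59955435 0.03902709 0.18592545] [-0.12019079 -0.3767681  -1.16596824] 0.03715958706366616
[[287.88540526 170.14681057]
 [289.83861191 142.54119993]]
from [0.5996 0.039  0.1859] [1.800e+02 5.000e-02 7.387e+01] t 18.7
inc [ 0.0018 -0.0011  0.0559] [ 0.    0.05 -0.13]
```

View pics/g1.png

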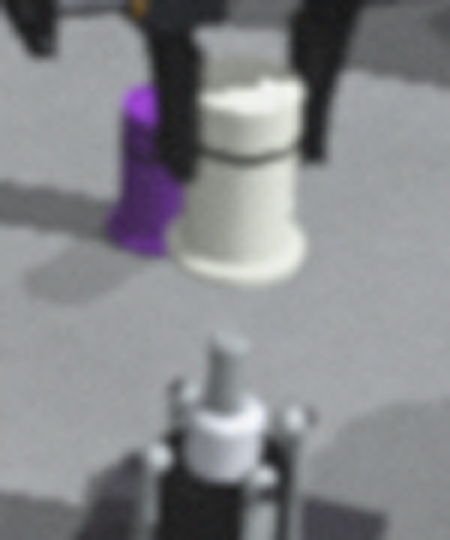

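Request:
{"api": "servo_tool", "payload": {"increments": [[[0.0025, -0.0005, 0.01, 0, 0, 0, -1], [0.0025, -0.0005, 0.02, 0, 0, 0, -1], [0.0025, -0.0005, 0.03, 0, 0, 0, -1], [0.0025, -0.0005, 0.04, 0, 0, 0, -1], [0.0025, -0.0005, 0.05, 0, 0, 0, -1], [0.0025, -0.0005, 0.06, 0, 0, 0, -1], [0.0025, -0.0005, 0.06, 0, 0, 0, -1], [0.0025, -0.0005, 0.06, 0, 0, 0, -1]]]}}

```text
time_s: 19.5
tool_pos: [0.5998, 0.0435, 0.1258]
tool_rot: [-180.0, 0.0, 74.0]
force: [0.6, -0.3, -0.8]
grip_width: 0.0371
```

```bash
python3 -c "
from h import *
s=cam('scene');t=cam('top')
o=env.get_obs();print(o['tool_pos'],o['force'],o['grip_width'])
p=o['tool_pos'];print(proj(s,[p-[0,0,.037],p+[0,0,.029]]))
f=lambda im,x,y,w,h,k:cv2.resize(im[y:y+h,x:x+w],None,fx=k,fy=k,interpolation=cv2.INTER_CUBIC)
cv2.imwrite('pics/g2.png',np.hstack([f(s['frame'],255,150,65,80,7)]))
"
```

```text
[0.60025622 0.04356028 0.12655811] [ 1.34113318 -0.09235358 -0.55192445] 0.037441789089219385
[[287.23994974 194.28766037]
 [289.11553081 168.5528958 ]]
```

View pics/g2.png

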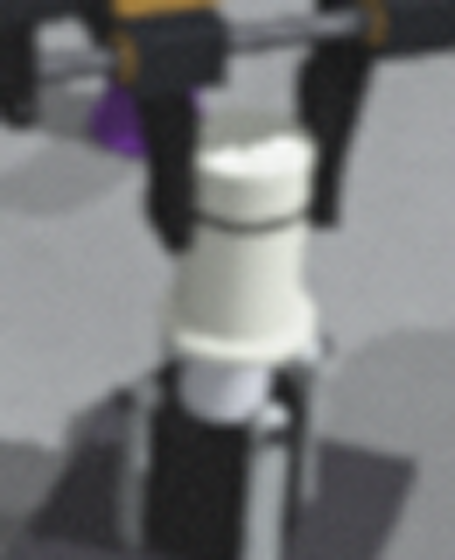

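The mouth is just above the rim, about 2 mm too far in +y by both the image and the tool reading in the bore. I'll correct it and start over the neck.

Request:
{"api": "servo_tool", "payload": {"increments": [[[-0.0019, 0.0006, 0, 0, 0, 0, -1], [-0.0019, 0.0006, 0, 0, 0, 0, -1], [-0.0019, 0.0006, 0.003, 0, 0, 0, -1], [-0.0019, 0.0006, 0.006, 0, 0, 0, -1], [-0.0019, 0.0006, 0.008, 0, 0, 0, -1], [-0.0019, 0.0006, 0.008, 0, 0, 0, -1]]]}}

```text
time_s: 20.2
tool_pos: [0.5995, 0.0414, 0.1175]
tool_rot: [-180.0, 0.0, 74.0]
force: [0.8, 0.3, -1.2]
grip_width: 0.0369
```

Request:
{"api": "servo_tool", "payload": {"increments": [[[0, 0, 0.001, 0, 0, 0, -1], [0, 0, 0.002, 0, 0, 0, -1], [0, 0, 0.003, 0, 0, 0, -1], [0, 0, 0.003, 0, 0, 0, -1]]]}}

```text
time_s: 20.6
tool_pos: [0.5999, 0.0409, 0.1153]
tool_rot: [180.0, 0.1, 74.0]
force: [-0.3, -1.3, 2.5]
grip_width: 0.0373
```

Request:
{"api": "servo_tool", "payload": {"increments": [[[-0.0006, 0.0001, 0, 0, 0, 0, -1], [-0.0006, 0.0001, 0.001, 0, 0, 0, -1], [-0.0006, 0.0001, 0.002, 0, 0, 0, -1], [-0.0006, 0.0001, 0.004, 0, 0, 0, -1], [-0.0006, 0.0001, 0.004, 0, 0, 0, -1]]]}}

```text
time_s: 21.1
tool_pos: [0.5993, 0.0401, 0.1103]
tool_rot: [-180.0, 0.1, 74.0]
force: [-1.6, -1.8, 0.7]
grip_width: 0.0374
```

```bash
python3 -c "
from h import *
s=cam('scene')
o=env.get_obs();print(o['tool_pos'],o['force'],o['wrist_torque'])
f=lambda im,x,y,w,h,k:cv2.resize(im[y:y+h,x:x+w],None,fx=k,fy=k,interpolation=cv2.INTER_CUBIC)
cv2.imwrite('pics/g3.png',np.hstack([f(s['frame'],255,150,65,80,7)]))
"
```

```text
[0.59937684 0.04010753 0.11038585] [-2.0225501  -2.66506969  0.00453889] [-0.66213251  0.34845692 -0.01364404]
```

View pics/g3.png

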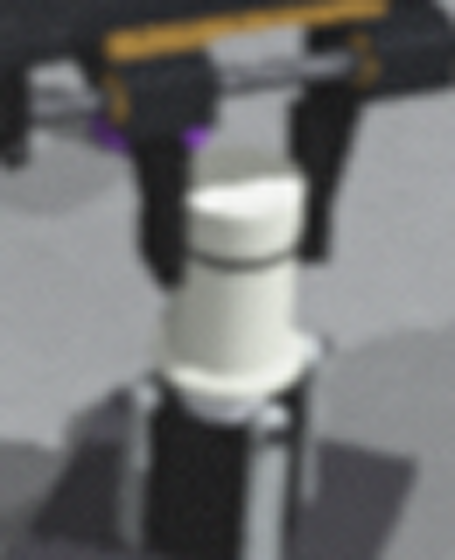

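The cap is on the neck with a small side load. I'll ease it sideways and go on to the balls.

Request:
{"api": "servo_tool", "payload": {"increments": [[[-0.0007, -0.0002, 0, 0, 0, 0, -1], [-0.0007, -0.0002, 0.001, 0, 0, 0, -1], [-0.0007, -0.0002, 0.002, 0, 0, 0, -1], [-0.0007, -0.0002, 0.003, 0, 0, 0, -1], [-0.0007, -0.0002, 0.004, 0, 0, 0, -1], [-0.0007, -0.0002, 0.004, 0, 0, 0, -1]]], "squeeze": 60}}

```text
time_s: 21.75
tool_pos: [0.5993, 0.0399, 0.1069]
tool_rot: [-180.0, 0.0, 74.0]
force: [-1.9, -2.8, 1.0]
grip_width: 0.0374
```

Request:
{"api": "servo_tool", "payload": {"increments": [[[0, 0, 0.001, 0, 0, 0, -1], [0, 0, 0.002, 0, 0, 0, -1], [0, 0, 0.003, 0, 0, 0, -1], [0, 0, 0.003, 0, 0, 0, -1]]]}}

```text
time_s: 22.15
tool_pos: [0.5995, 0.0397, 0.1055]
tool_rot: [180.0, 0.1, 74.0]
force: [-5.7, -4.1, 10.4]
grip_width: 0.0368
```

Request:
{"api": "servo_tool", "payload": {"increments": [[[-0.0008, -0.0006, 0, 0, 0, 0, -1], [-0.0008, -0.0006, 0.001, 0, 0, 0, -1], [-0.0008, -0.0006, 0.001, 0, 0, 0, -1]]]}}

```text
time_s: 22.45
tool_pos: [0.5994, 0.0395, 0.1051]
tool_rot: [179.9, 0.0, 74.0]
force: [-4.7, -3.5, 11.3]
grip_width: 0.0369
```

Request:
{"api": "servo_tool", "payload": {"increments": [[[0, 0, 0.001, 0, 0, 0, -1], [0, 0, 0.001, 0, 0, 0, -1], [0, 0, 0.002, 0, 0, 0, -1], [0, 0, 0.002, 0, 0, 0, -1]]]}}

```text
time_s: 22.85
tool_pos: [0.5996, 0.0398, 0.1034]
tool_rot: [179.9, 0.0, 74.0]
force: [-4.9, -2.2, 11.7]
grip_width: 0.037
```

Request:
{"api": "servo_tool", "payload": {"increments": [[[-0.0004, -0.0007, 0, 0, 0, 0, -1], [-0.0004, -0.0007, 0.001, 0, 0, 0, -1], [-0.0004, -0.0007, 0.002, 0, 0, 0, -1], [-0.0004, -0.0007, 0.002, 0, 0, 0, -1]]]}}

```text
time_s: 23.25
tool_pos: [0.5992, 0.0397, 0.1006]
tool_rot: [179.8, -0.0, 74.0]
force: [-1.5, -2.2, 5.2]
grip_width: 0.0371
```

Request:
{"api": "servo_tool", "payload": {"increments": [[[0, 0, 0.001, 0, 0, 0, -1], [0, 0, 0.002, 0, 0, 0, -1], [0, 0, 0.002, 0, 0, 0, -1]]]}}

```text
time_s: 23.55
tool_pos: [0.5985, 0.0397, 0.0966]
tool_rot: [179.9, -0.1, 74.0]
force: [2.4, -1.0, -4.9]
grip_width: 0.0374
```

The force dropped suddenly, so it has snapped past the balls. Now onto the seat.

Request:
{"api": "servo_tool", "payload": {"increments": [[[0.0002, 0.0005, 0.001, 0, 0, 0, -1], [0.0002, 0.0005, 0.002, 0, 0, 0, -1], [0.0002, 0.0005, 0.003, 0, 0, 0, -1], [0.0002, 0.0005, 0.004, 0, 0, 0, -1], [0.0002, 0.0005, 0.004, 0, 0, 0, -1]]]}}

```text
time_s: 24.05
tool_pos: [0.5984, 0.0398, 0.0931]
tool_rot: [-180.0, -0.0, 74.0]
force: [0.2, -1.2, -1.2]
grip_width: 0.0371
```

Request:
{"api": "servo_tool", "payload": {"increments": [[[0, 0, 0.001, 0, 0, 0, -1], [0, 0, 0.001, 0, 0, 0, -1], [0, 0, 0.001, 0, 0, 0, -1]]]}}

```text
time_s: 24.35
tool_pos: [0.5984, 0.0398, 0.0929]
tool_rot: [180.0, 0.0, 74.0]
force: [-3.1, -1.6, 5.5]
grip_width: 0.0372
```

Request:
{"api": "servo_tool", "payload": {"increments": [[[0, 0, 0.001, 0, 0, 0, -1], [0, 0, 0.001, 0, 0, 0, -1], [0, 0, 0.001, 0, 0, 0, -1], [0, 0, 0.001, 0, 0, 0, -1]]]}}

```text
time_s: 24.75
tool_pos: [0.5985, 0.0397, 0.0929]
tool_rot: [180.0, 0.0, 74.0]
force: [-4.7, -1.6, 11.8]
grip_width: 0.037
```

```bash
python3 -c "
from h import *
s=cam('scene')
for i in range(4): cam('scene'); o=env.get_obs();print(o['time_s'],o['tool_pos'].round(4),o['force'].round(2))
cv2.imwrite('pics/full.png',s['frame'])
print(proj(s,[(.599,.0408,.123),(.599,.0408,.057)]))
f=lambda im,x,y,w,h,k:cv2.resize(im[y:y+h,x:x+w],None,fx=k,fy=k,interpolation=cv2.INTER_CUBIC)
cv2.imwrite('pics/h1.png',np.hstack([f(s['frame'],250,150,75,80,7)]))
"
```

```text
24.85 [0.5985 0.0397 0.0929] [-4.45 -1.14 11.31]
24.9 [0.5985 0.0397 0.0929] [-4.42 -2.02 10.92]
24.95 [0.5985 0.0397 0.0929] [-4.22 -1.53 10.6 ]
25.0 [0.5985 0.0397 0.0929] [-4.04 -2.04 10.11]
[[287.86413846 180.71459151]
 [286.0711895  205.4374129 ]]
```

View pics/h1.png

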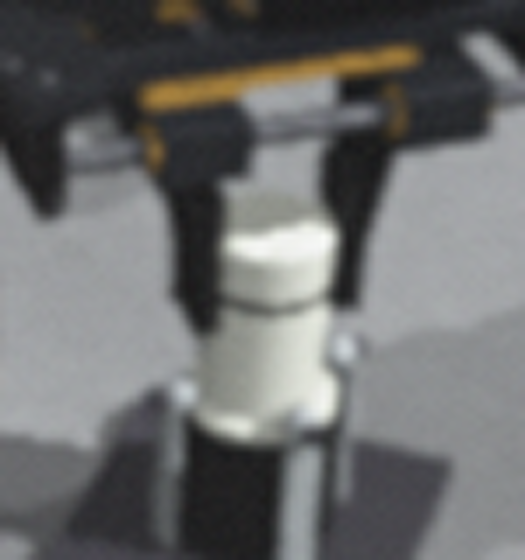

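View pics/full.png

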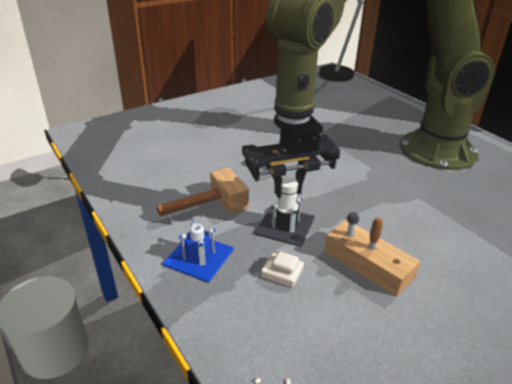

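The flange is under the balls and flush on the body, and everything else is in place. I'll check that the push holds.

Request:
{"api": "servo_tool", "payload": {"increments": [[[0, 0, 0, 0, 0, 0, -1], [0, 0, 0, 0, 0, 0, -1], [0, 0, 0, 0, 0, 0, -1], [0, 0, 0, 0, 0, 0, -1], [0, 0, 0, 0, 0, 0, -1], [0, 0, 0, 0, 0, 0, -1], [0, 0, 0, 0, 0, 0, -1], [0, 0, 0, 0, 0, 0, -1], [0, 0, 0, 0, 0, 0, -1], [0, 0, 0, 0, 0, 0, -1]]]}}

```text
time_s: 26.0
tool_pos: [0.5985, 0.0397, 0.0929]
tool_rot: [180.0, 0.0, 74.0]
force: [-5.3, -1.6, 10.5]
grip_width: 0.0372
```

```bash
python3 -c "
from h import *
for i in range(3): cam('scene'); o=env.get_obs();print(o['time_s'],o['tool_pos'].round(4),o['force'].round(2))
"
```

```text
26.05 [0.5985 0.0397 0.0929] [-4.92 -2.31 11.29]
26.1 [0.5985 0.0397 0.0929] [-4.97 -1.93 11.04]
26.15 [0.5985 0.0397 0.0929] [-4.77 -1.64 10.52]
```

The push is steady at about 11 N, so I'm handing in.

```bash
python3 -c "
from cell import env
print(env.sign_off())"
```

```text
the job is handed in; nothing more can be done
None
```

I put the plain point all the way down into the black case's bore and pressed the white cap over it past the four balls onto its seat. I handed in at about 26 s, still pushing the cap down; sign-off gives no verdict.

- **Point:** it bottomed with the fingertips at z 0.087, as the sizes predict. The pictures afterwards showed it upright with 30 mm out of the neck.
- **Cap:** the force rose to about 12 N at the balls, then fell suddenly as they snapped. It seated with the fingertips at z 0.0929, against about 0.093 expected. The last picture shows the flange under the balls, flush on the body.
- **Final push:** 10.5–11.3 N downward, steady over the last second or so before sign-off, with a side load of about 5 N left.
- **Other things:** the rasp, gouge, mallet, stone and blue case looked undisturbed in the last scene picture. The purple cap was hidden behind the arm there, and was in place when last seen as the white cap was carried over.
- **Disagreements:** the two cameras differed by 2–5 mm on the point and case, and by 10 mm on the cap from the first pictures. The camera's case axis was also about 2 mm off what the fit felt like, so I did the final alignment by contact force.

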